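# Lay the standing kit carton down in the freezer tray

### The arm

A 6-joint arm with a two-finger parallel gripper is mounted at the origin on a cart in front of the work surface, level with it; the furniture and walls round the work are solid. World frame = base frame: x ahead of the robot, y to its left, z up, the work surface at z = 0. Lengths are in m, angles in rad, forces in N, time in s.
With the tool pointing down it reaches from about 0.25 to 0.725 m from the base axis. Payload 4 kg.
Tool frame: the origin (TCP) lies midway between the tips of the shut fingers; the grasp point (between the pads) lies 19 mm behind it; z points along the fingers, y is the line along which they close (so a half turn about z gives the same grasp; the last joint's range is limited). The gripper opens to 85 mm and grips with 20 to 120 N. Pads are 22 mm wide; open, the fingers measure 114 mm over their backs; the gripper's body (76 mm by 85 mm) begins 54 mm behind the grasp point. The pads swing forward as they close: fully open they stand 13 mm farther back than shut.
Start: joints at [1.233, 0.241, 0.005, 1.335, 0, 1.571], TCP at [0.166, 0.472, 0.231] pointing down, gripper open.
Joint ranges: [-2.72, 2.72], [-1.05, 1.87], [-1.09, 1.28], [-1.99, 2.15], [-1.42, 1.44], [-3.14, 3.14]. Speed limits (rad/s): [2.79, 2.79, 3.14, 3.14, 3.14, 3.14].

### API

Orientations are given as a unit quaternion [x, y, z, w].
In Python, from workcell import get_state, camera, sign_off, boxes_of, regions_of, landmark_of gives the robot as it stands. The module is installed in compiled form; this text tells all that it offers.
- The arm moves only by the shell command python3 -m crank 'ROWS' [OPENING] [FORCE]. ROWS is JSON, a list of rows, each a list of 2 entries, a list of its own where there are three numbers: the shift along the tool's x, y, z in mm, then the turn, a rotation vector about the tool's x, y, z in rad. A call has 1 to 12 rows; each row shifts and turns the commanded pose from where the row before left it, along the tool's axes as they then stand; what a row does not reach is not made up. A row lasts 1/10 s, in which the tool goes at most 50 mm and 8.59 degrees, less where a joint would pass 70% of its speed; a pose out of reach is approached as far as the arm can. A call with a gripper value outside its range is refused whole. OPENING is the opening, from 0 (shut) to 1 (fully open), set as the call begins (- or left out, the last holds). The fingers move at their own pace and stop on an object; FORCE is the grip in N (left out, the last holds). Time passes only in rows, so rows that do not move let the fingers close. It gives the time, the measured TCP pose, the force, the opening and the grip force at its end, in the units of the state.
- get_state(): the state, without advancing time (a new reading comes with each control period).
- camera(name): name is "scene" or "top" or "wrist"; returns a dict with "color" (384x512x3 uint8, blue, green, red), "camera_matrix" (3x3 intrinsics, pixels), "world_from_camera" (4x4, takes a point from camera to world coordinates). Camera axes: x right, y up, looking along -z (the intrinsics and any distortion apply to the point x, -y, -z); pixel columns grow to the right and rows downward; lengths in m; the calibration is good to about 2 mm. A picture is of the moment at which its call begins. There is no depth.
- sign_off(): hands the job in; it is judged then, once.
Trained networks look in a picture, given as the dict that the camera call returned (one of the last four; its "shot" number tells which), for a name from the list of things; names that differ only in an ending like _2 or _b are one class to them, and where a whole thing is asked for, a point or a joint stands for the part that bears it (a point fixed in the world has none). Each returns a list of dicts, best first, with "conf" (0 to 1); they miss things now and then, are a little off and sometimes report something else, mostly with a low value. They report only what shows in the picture. A call takes as long as a camera call.
- boxes_of(query, picture): "bbox" ([left, top, width, height] in pixels, round what is visible of it).
- regions_of(query, picture): "pixels" (384x512 bool, what is visible of it) and "bbox" ([left, top, width, height] in pixels, round what is visible of it).
- landmark_of(query, picture): "uv" ([column, row] in pixels: a listed point, or the origin of a listed thing).
The state is a dict: "time_s": time; "joint_pos": joint angles; "qvel": joint speeds; "tau": joint torques, N m; "eef_pos": TCP position; "tcp_rot": TCP orientation; "ft_force": force on the tool from outside, world axes, zero at the start; "ft_torque": the same for the moment, N m; "gripper_width": finger opening in m; "grip_force": force on a finger pad.
Only numpy, scipy, OpenCV 4.12 (cv2) and the standard library are available. Lean on these libraries where they do the work, as an engineer would, in place of code of your own. Each camera call takes 0.05 s, during which the arm holds its last target. There are 200 camera calls.

### The job

In the grey two-lane freezer tray one blue kit carton already lies flat against the orange end wall, and a second one still stands on its foot. Push the standing carton over with the fingertips so that it falls onto its broad face with its top towards the orange end wall, then push it along the tray floor until its top sits flush and square against that wall, beside the other. Only push: do not lift, carry or crush the carton, and leave the other carton and the things around the tray where they are.

Things in the scene. Friction and masses are not known exactly. Their poses are not given: they have to be found in the camera images.
- tray: grey tray fixed to the worktop, yaw varies. Outside 198 mm (x) by 168 (y); origin: centre of underside, z up. Floor 4 mm thick; inside x -95 to 95, y -80 to 80 mm. Rims 12 high, 4 thick on three sides; orange end wall at +x 34 high, 4 thick (gussets outside to x = 108; 26 mm high side cheeks from x = 86). Lane along x at y = +40 has the standing carton, the -y lane the lying one
- end_wall (a point): point on the inner face of the orange end wall, at the middle of the standing carton's lane (tray x = +95, y = +40 mm) and 19 mm above the worktop; axes as the tray's (x runs out through the wall). A carton pushed crookedly against the wall can jam there by friction instead of squaring up
- carton: the standing blue kit carton, closed, 30 mm (x) by 62 (y) by 85 (z), about 0.12 kg. Origin: centre of its foot face, z to its top. It stands on the tray floor, its +x broad face towards the end wall within 12 degrees. Lying as wanted: z along the tray's x, -x face up, origin 19 mm above the worktop. It then lies 30 mm high
- carton_top (a point): centre of the carton's top face (85 mm from its origin along z); axes as the carton's. A level push on the carton at about 65 mm height, 25 to 40 mm past first touch, tips it about its far bottom edge (balance lost at about 20 degrees); it falls freely and then lies about 10 to 50 mm short of the wall
- neighbour: identical blue carton already lying flat, top at the end wall, in the -y lane (lane centre y = -44 mm), 30 mm high as it lies; origin at the centre of its foot face, z towards its top. Loose: must not be shifted
- bottle: clear bottle with blue cap, 70 mm across, 145 mm high, to the right; origin at the centre of its underside. Bystander
- tip_box: pink box of pipette tips 79 x 105 x 55 mm, to the right; origin at the centre of its underside. Bystander
- timer: small white wedge-shaped timer 42 x 66 x 32 mm, to the left; origin at the centre of its underside. Bystander
- beaker: small clear beaker, 61 mm across, 70 mm high, to the left; origin at the centre of its underside. Bystander
- marker: marker pen with red cap, 136 mm long, 12 mm thick, lying at the right; origin at one end. Bystander
- roll: roll of lime green tape, 70 mm across, 19 mm high, lying at the left; origin at the centre of its underside. Bystander

How it is judged:
By the outcome, as a careful person would: the job done as asked, in the order asked, and still so for the second after the job is handed in, with the robot touching nothing.
It also fails if it takes over 48 s, if anything falls off the work surface, if the arm or the gripper's body presses on something with over 40 N, if the wrist force passes 120 N, or if a joint passes its speed limit or range.

## Working session

There is one attempt and no reset: what is moved stays moved. The work goes in short steps, Python scripts to look and compute and a shell command to move; the robot and the scene stay as the last step left them, time stands still between calls to the robot, and variables do not carry over. Pictures are saved under pics/ and viewed, at most 10 in all, crops included, and the job is handed in when it is done.

```bash
mkdir -p pics; cat > h.py <<'E'
import numpy as np, cv2
from workcell import *
from scipy.spatial.transform import Rotation as R
def ray(pic,uv):
    K=np.array(pic["camera_matrix"]);T=np.array(pic["world_from_camera"])
    d=np.linalg.solve(K,[uv[0],uv[1],1.]);d=np.array([d[0],-d[1],-d[2]])
    return T[:3,3],T[:3,:3]@d
def onz(pic,uv,z):
    o,d=ray(pic,uv);return o+d*(z-o[2])/d[2]
def proj(pic,p):
    K=np.array(pic["camera_matrix"]);T=np.array(pic["world_from_camera"])
    c=T[:3,:3].T@(np.array(p)-T[:3,3]);u=K@[c[0],-c[1],-c[2]];return u[:2]/u[2]
E
python3 - <<'E'
from h import *
s=get_state();print(s["time_s"],s["eef_pos"],s["tcp_rot"],s["ft_force"])
ims=[]
for n in ["top","scene"]:
    p=camera(n);cv2.imwrite(f"pics/{n}0.png",p["color"]);print(n,[k for k in p],np.array(p["world_from_camera"]).round(3).tolist())
    for q,z in [("tray",0),("end_wall",.019),("carton",.004),("carton_top",.089),("neighbour",.019)]:
        for l in landmark_of(q,p)[:2]: print(q,np.round(l["uv"],1),round(l["conf"],2),onz(p,l["uv"],z).round(4))
E
```

```text
0.0 [0.16548878 0.47115829 0.23041801] [ 1.68086845e-01  9.85771644e-01 -1.02240119e-03 -1.82073803e-04] [ 0.25885517 -0.24456447  0.53577361]
top ['color', 'camera_matrix', 'world_from_camera', 'shot'] [[-0.011, 0.997, -0.08, 0.498], [-1.0, -0.013, -0.029, -0.015], [-0.03, 0.08, 0.996, 1.211], [0.0, 0.0, 0.0, 1.0]]
tray [244.1 200.3] 0.73 [0.5583 0.0438 0.    ]
end_wall [257.1 168. ] 0.82 [ 0.6643 -0.0014  0.019 ]
end_wall [152.2 175.1] 0.3 [0.6455 0.3499 0.019 ]
carton [260. 206.] 0.56 [ 0.5385 -0.0093  0.004 ]
carton [226.6 201.4] 0.52 [0.5552 0.1022 0.004 ]
carton_top [223.  196.8] 0.7 [0.5656 0.1052 0.089 ]
neighbour [258.6 207.2] 0.63 [ 0.5341 -0.0048  0.019 ]
scene ['color', 'camera_matrix', 'world_from_camera', 'shot'] [[-0.816, 0.318, -0.482, -0.126], [-0.577, -0.427, 0.696, 1.046], [0.015, 0.846, 0.533, 0.89], [0.0, 0.0, 0.0, 1.0]]
tray [249.3 215.6] 0.77 [ 0.5697  0.0349 -0.    ]
end_wall [234.  198.6] 0.97 [ 0.6714 -0.0019  0.019 ]
carton [240.9 223.9] 0.69 [0.5614 0.1011 0.004 ]
carton_top [240.  206.8] 0.91 [0.5579 0.112  0.089 ]
neighbour [257.2 213.4] 0.68 [0.5388 0.027  0.019 ]
neighbour [175.7 251. ] 0.21 [0.6365 0.3659 0.019 ]
```

```bash
python3 - <<'E'
import cv2
a=cv2.imread("pics/top0.png")[130:270,170:330];cv2.imwrite("pics/t1.png",cv2.resize(a,None,fx=5,fy=4.2,interpolation=2) if 0 else cv2.resize(a,(640,560)))
b=cv2.imread("pics/scene0.png")[150:290,150:350];cv2.imwrite("pics/s1.png",cv2.resize(b,(800,560)))
E
```

```text
(no output)
```

View pics/t1.png

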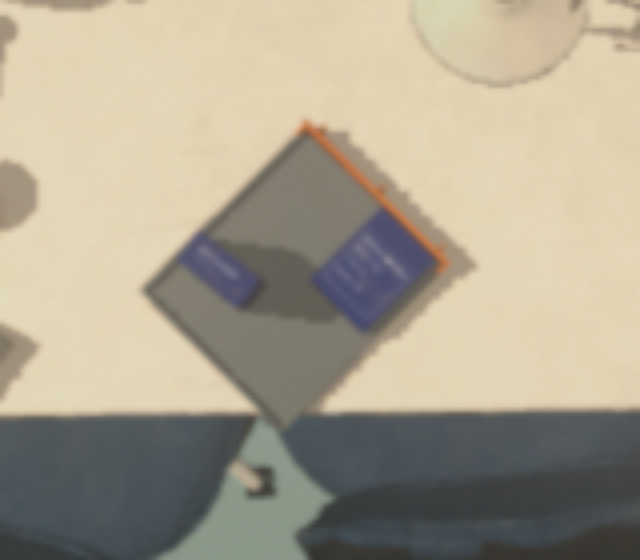

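View pics/s1.png

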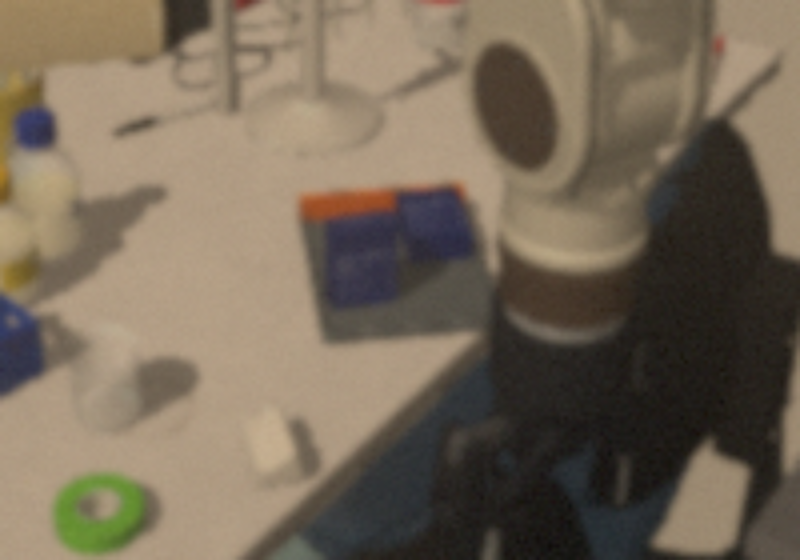

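Top view crop (×4): the tray corners are at about (308,122), (445,265), (285,430) and (145,290). The orange wall is the upper-right edge, the standing carton's top is centred at about (222,268), and the neighbour lies on the right. That puts tray yaw near -45°.

```bash
python3 - <<'E'
from h import *
from scipy.optimize import least_squares
p=camera("top")
uv=np.array([[308,122],[445,265],[285,430],[145,290]])/4+[170,130]
P=np.array([[97,84,34],[97,-84,34],[-99,-84,12],[-99,84,12]])/1000
def W(t,P): return (R.from_euler("z",t[2]).apply(P)+[t[0],t[1],0])
f=lambda t:np.ravel([proj(p,w) for w in W(t,P)]-uv)
r=least_squares(f,[.56,.04,-.8]);t=r.x;print(t,np.degrees(t[2]),r.fun.round(1))
c=np.array([onz(p,np.array(q)/4+[170,130],.089) for q in [[202,232],[265,284],[240,308],[178,262]]])
print(c.round(3), c.mean(0)); print("carton top centre in tray",R.from_euler("z",-t[2]).apply(c.mean(0)-[t[0],t[1],0]))
print(W(t,np.array([[-70,40,60]])/1000))
for q in ["bottle","tip_box","timer","beaker","marker","roll"]:
    for l in landmark_of(q,p)[:1]: print(q,l["conf"],onz(p,l["uv"],0).round(3))
E
```

```text
[ 0.56148627  0.04323049 -0.79659543] -45.64155604794972 [-0.4 -0.5  1.8 -0.3 -0.5  0.9 -1.  -0.1]
[[0.593 0.113 0.089]
 [0.552 0.064 0.089]
 [0.534 0.084 0.089]
 [0.57  0.132 0.089]] [0.56220758 0.09802419 0.089     ]
carton top centre in tray [-0.03867209  0.03882447  0.089     ]
[[0.54114532 0.12124489 0.06      ]]
bottle 0.64 [ 0.534 -0.353  0.   ]
timer 0.74 [0.555 0.103 0.   ]
beaker 0.81 [0.65  0.345 0.   ]
marker 0.73 [ 0.639 -0.395  0.   ]
roll 0.6 [0.566 0.458 0.   ]
```

```bash
python3 -m crank '[[[-35,-14,0],[0,0,0]],[[-35,-14,0],[0,0,0]],[[-35,-14,0],[0,0,0]],[[-35,-14,0],[0,0,0]],[[-35,-14,0],[0,0,0]],[[-35,-14,0],[0,0,0]],[[-35,-14,0],[0,0,0]],[[-35,-15,0],[0,0,0]],[[-35,-15,0],[0,0,0]],[[-35,-15,0],[0,0,0]],[[-35,-15,0],[0,0,0]],[[-30,-14,0],[0,0,0]]]' 0.4 && python3 -m crank '[[[0,0,0],[0,0,0.115]],[[0,0,0],[0,0,0.115]],[[0,0,0],[0,0,0.115]],[[0,0,0],[0,0,0.114]],[[0,0,0],[0,0,0]],[[0,0,0],[0,0,0]]]'
python3 - <<'E'
from h import *
s=get_state();print(s["gripper_width"],R.from_quat(s["tcp_rot"]).as_matrix().round(3))
p=camera("wrist");cv2.imwrite("pics/w1.png",p["color"]);print(np.array(p["world_from_camera"]).round(3))
for q,z in [("tray",0),("end_wall",.019),("carton",.004),("carton_top",.089),("neighbour",.019)]:
    for l in landmark_of(q,p)[:2]: print(q,np.round(l["uv"],1),round(l["conf"],2),onz(p,l["uv"],z).round(4))
E
```

```text
time_s: 2.15
eef_pos: [0.5016, 0.1705, 0.2313]
tcp_rot: [0.168, 0.986, 0.0, 0.0]
ft_force: [0.5, 0.6, 0.5]
gripper_width: 0.0336
grip_force: 0.0
time_s: 2.75
eef_pos: [0.5002, 0.1719, 0.2313]
tcp_rot: [0.387, 0.922, -0.0, -0.0]
ft_force: [0.9, -0.3, 0.1]
gripper_width: 0.034
grip_force: 0.0
0.033951952340171954 [[-0.701  0.713 -0.   ]
 [ 0.713  0.701 -0.   ]
 [ 0.    -0.    -1.   ]]
[[ 0.714 -0.664 -0.22   0.443]
 [ 0.7    0.678  0.226  0.23 ]
 [-0.001 -0.315  0.949  0.374]
 [ 0.     0.     0.     1.   ]]
tray [223.8 254.1] 0.78 [0.5617 0.0409 0.    ]
end_wall [253.2 313.6] 0.65 [0.6557 0.0066 0.019 ]
carton [251.8 232.4] 0.78 [0.5652 0.0964 0.004 ]
carton_top [254.  263.6] 0.87 [0.5661 0.1008 0.089 ]
neighbour [196.5 261.5] 0.83 [0.5362 0.0149 0.019 ]
```

View pics/w1.png

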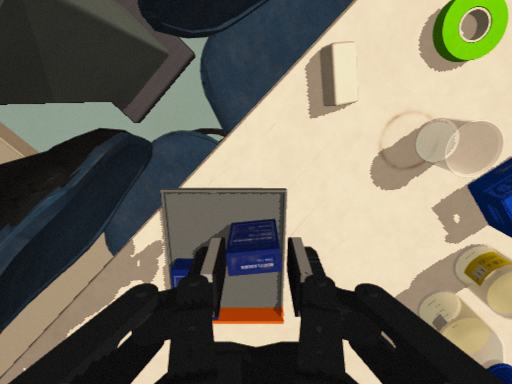

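The wrist view shows the tray square in the image, with its rear rim along row 189 (columns 162–286) and the orange wall at about row 318. The standing carton spans columns 228–282, rows 220–275. I'll enlarge that area.

```bash
python3 - <<'E'
import cv2
a=cv2.imread("pics/w1.png")[180:330,150:300];cv2.imwrite("pics/w1c.png",cv2.resize(a,(600,600),interpolation=cv2.INTER_CUBIC))
E
```

```text
(no output)
```

View pics/w1c.png

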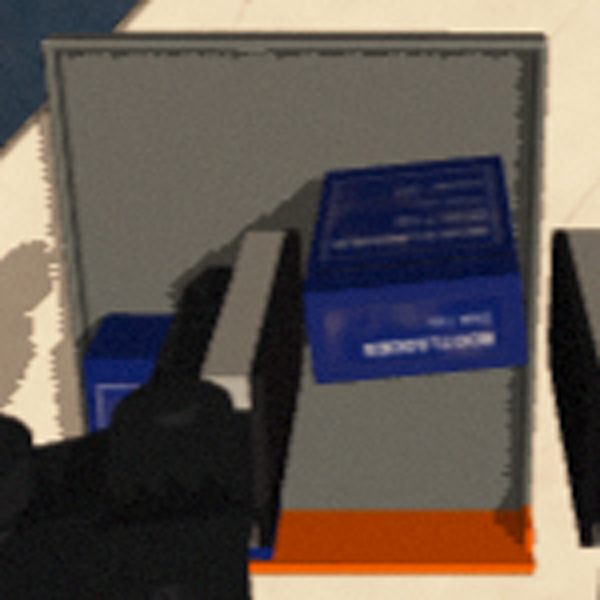

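The crop (×4) shows the tray's rear corners at (43,38) and (546,35), and the wall's outer top corner at (533,572). The carton's top corners are at (305,290), (525,277), (525,360) and (318,382), so it is slightly yawed.

```bash
python3 - <<'E'
from h import *
from scipy.optimize import least_squares
p=camera("wrist");o=np.array([150,180])
fit=lambda f,x0:least_squares(f,x0)
def W(t,P): return (R.from_euler("z",t[2]).apply(P)+[t[0],t[1],0])
def go(uv,P,x0):
    uv=np.array(uv)/4+o;P=np.array(P)/1000
    r=least_squares(lambda t:np.ravel([proj(p,w) for w in W(t,P)]-uv),x0);print(r.x.round(4),np.degrees(r.x[2]).round(2),r.fun.round(2));return r.x
t=go([[43,38],[546,35],[533,572]],[[-99,-84,12],[-99,84,12],[99,84,34]],[.56,.04,-.8])
c=go([[305,290],[525,277],[525,360],[318,382],[500,157],[325,172]],[[-15,-31,89],[-15,31,89],[15,31,89],[15,-31,89],[-15,31,4],[-15,-31,4]],[.56,.1,-.8])
inv=R.from_euler("z",-t[2])
print("carton in tray",inv.apply(np.r_[c[:2]-t[:2],0])*1000,np.degrees(c[2]-t[2]))
s=get_state();print("tcp in tray",inv.apply(np.r_[s["eef_pos"][:2]-t[:2],s["eef_pos"][2]])*1000)
np.save("t.npy",t)
E
```

```text
[ 0.5611  0.0472 -0.7994] -45.8 [-1.18 -0.48  0.69  0.56  0.55  0.12]
[ 0.5652  0.102  -0.7055] -40.42 [-0.82  0.51 -0.48 -0.74  1.21  1.71 -0.82  0.45  0.82 -1.03  0.32 -1.05]
carton in tray [-36.41086171  41.16794191   0.        ] 5.3808326073167105
tcp in tray [-131.88230265   43.32652093  231.3175374 ]
```

```bash
python3 -m crank '[[[-18,-1,20],[0,0,0]],[[-19,-1,30],[0,0,0]],[[0,-1,35],[0,0,0]],[[0,0,35],[0,0,0]],[[0,0,30],[0,0,0]],[[0,0,19],[0,0,0]],[[0,0,0],[0,0,0]],[[0,0,0],[0,0,0]]]' 0.3 && python3 -m crank '[[[-5,0,0],[0,0,0]],[[-5,0,0],[0,0,0]],[[-5,0,0],[0,0,0]],[[-4,0,0],[0,0,0]],[[-4,0,0],[0,0,0]],[[-4,0,0],[0,0,0]],[[-4,0,0],[0,0,0]],[[-4,0,0],[0,0,0]],[[-4,0,0],[0,0,0]],[[-4,0,0],[0,0,0]]]'
python3 - <<'E'
from h import *
t=np.load("t.npy");s=get_state();print("tcp in tray",R.from_euler("z",-t[2]).apply(np.r_[s["eef_pos"][:2]-t[:2],s["eef_pos"][2]])*1000)
p=camera("wrist");cv2.imwrite("pics/w2.png",cv2.resize(p["color"][150:384,120:400],(700,585),interpolation=2))
E
```

```text
time_s: 3.9
eef_pos: [0.5241, 0.1434, 0.0626]
tcp_rot: [0.388, 0.922, -0.0, -0.0]
ft_force: [-0.3, 0.4, 0.1]
gripper_width: 0.0256
grip_force: 0.0
time_s: 4.9
eef_pos: [0.5542, 0.1124, 0.0623]
tcp_rot: [0.388, 0.922, -0.0, -0.0]
ft_force: [-0.5, 0.1, 0.6]
gripper_width: 0.0258
grip_force: 0.1
tcp in tray [-51.52853293  40.51529367  62.26328391]
```

View pics/w2.png

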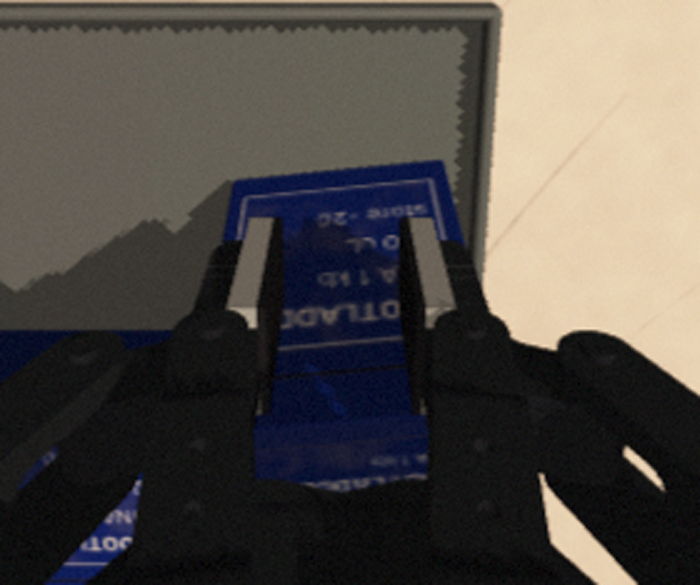

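The carton still stands between and just ahead of the fingertips, with its foot edge at about (235–440, 170) in the crop. First touch is about now, so I'll push on.

```bash
python3 -m crank '[[[-4,0,0],[0,0,0]],[[-4,0,0],[0,0,0]],[[-4,0,0],[0,0,0]],[[-4,0,0],[0,0,0]],[[-4,0,0],[0,0,0]],[[-4,0,0],[0,0,0]],[[-4,0,0],[0,0,0]],[[-3,0,0],[0,0,0]]]'
python3 - <<'E'
from h import *
p=camera("wrist");cv2.imwrite("pics/w3.png",cv2.resize(p["color"][150:384,120:400],(700,585),interpolation=2))
E
```

```text
time_s: 5.75
eef_pos: [0.576, 0.0901, 0.0623]
tcp_rot: [0.388, 0.922, -0.0, 0.0]
ft_force: [0.1, 0.2, -0.6]
gripper_width: 0.0257
grip_force: 0.0
```

View pics/w3.png

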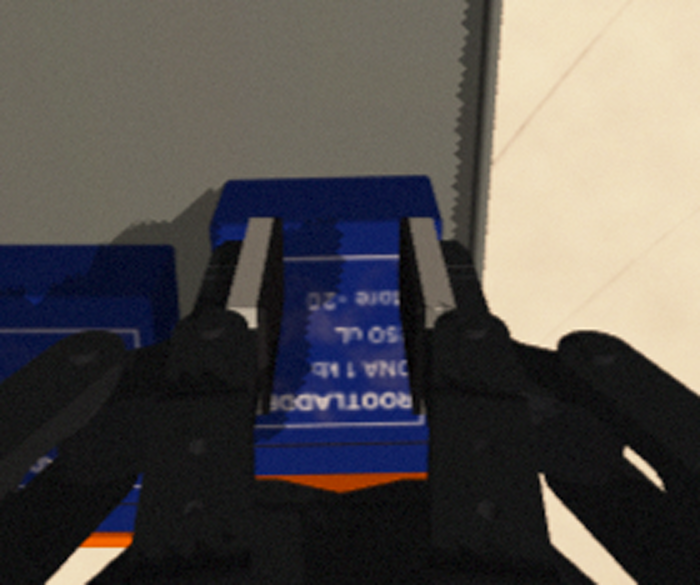

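The carton has fallen flat, top towards the wall and almost square, with its foot edge at about row 180 in the crop and the orange wall just past its top at row 480. I'll back off and measure it.

```bash
python3 -m crank '[[[15,0,-15],[0,0,0]],[[25,0,-25],[0,0,0]],[[25,0,-30],[0,0,0]],[[15,0,-30],[0,0,0]],[[8,0,-15],[0,0,0]],[[0,0,0],[0,0,0]],[[0,0,0],[0,0,0]]]'
python3 - <<'E'
from h import *
t=np.load("t.npy");s=get_state();print("tcp in tray",R.from_euler("z",-t[2]).apply(np.r_[s["eef_pos"][:2]-t[:2],s["eef_pos"][2]])*1000)
p=camera("wrist");cv2.imwrite("pics/w4.png",cv2.resize(p["color"][150:350,120:320],(600,600),interpolation=2))
E
```

```text
time_s: 6.5
eef_pos: [0.5142, 0.1533, 0.1771]
tcp_rot: [0.388, 0.922, 0.0, 0.0]
ft_force: [-0.1, -0.4, 0.2]
gripper_width: 0.0254
grip_force: 0.0
tcp in tray [-108.75791483   40.38893875  177.09669538]
```

View pics/w4.png

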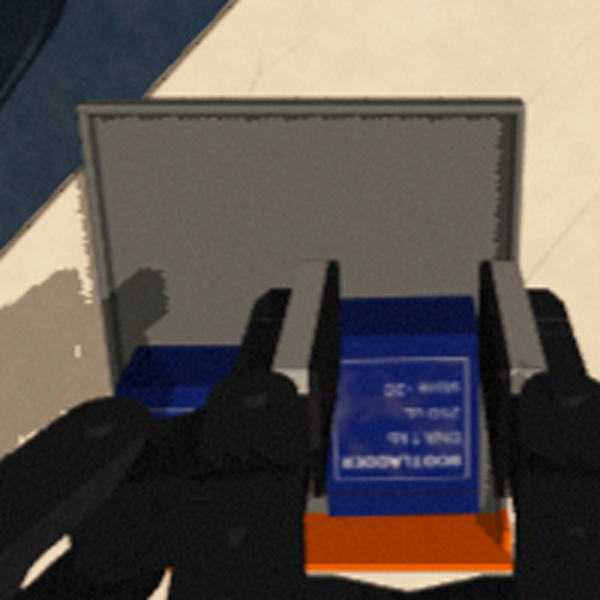

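The carton lies between its lane edges, foot bottom edge at about (343–473, 297), foot top edge at row 335, and its far edge at row 513, just short of the wall.

```bash
python3 - <<'E'
from h import *
from scipy.optimize import least_squares
p=camera("wrist");o=np.array([120,150])
def W(t,P): return (R.from_euler("z",t[2]).apply(P)+[t[0],t[1],0])
def go(uv,P,x0):
    uv=np.array(uv)/3+o;P=np.array(P)/1000
    r=least_squares(lambda t:np.ravel([proj(p,w) for w in W(t,P)]-uv),x0);print(r.x.round(4),np.degrees(r.x[2]).round(2),r.fun.round(2));return r.x
t=go([[79,102],[524,100],[513,573]],[[-99,-84,12],[-99,84,12],[99,84,34]],[.56,.04,-.8])
uv=[[343,298],[473,297],[477,334],[330,513],[480,511]]
for z,q in zip([.004,.004,.034,.034,.034],uv): print(q,R.from_euler("z",-t[2]).apply(onz(p,np.array(q)/3+o,z)-[t[0],t[1],0])*1000)
s=get_state();print("tcp in tray",R.from_euler("z",-t[2]).apply(np.r_[s["eef_pos"][:2]-t[:2],s["eef_pos"][2]])*1000)
E
```

```text
[ 0.5606  0.0473 -0.7986] -45.76 [-1.65 -0.14  1.37  0.69  0.32 -0.38]
[343, 298] [-12.84125147  12.97203829   4.        ]
[473, 297] [-13.38917085  66.25818545   4.        ]
[477, 334] [-14.49845842  65.65313281  34.        ]
[330, 513] [68.81850966  7.99089096 34.        ]
[480, 511] [67.67510127 68.98254622 34.        ]
tcp in tray [-108.28134903   39.98223301  175.82013651]
```

```bash
python3 -m crank '[[[-15,0,30],[0,0,0]],[[-18,0,35],[0,0,0]],[[-15,0,35],[0,0,0]],[[0,0,35],[0,0,0]],[[0,0,20],[0,0,0]],[[0,0,7],[0,0,0]],[[0,0,0],[0,0,0]],[[0,0,0],[0,0,0]]]' && python3 -m crank '[[[-8,0,0],[0,0,0]],[[-8,0,0],[0,0,0]],[[-8,0,0],[0,0,0]],[[-6,0,0],[0,0,0]],[[-4,0,0],[0,0,0]],[[-4,0,0],[0,0,0]],[[-4,0,0],[0,0,0]],[[-3,0,0],[0,0,0]],[[-3,0,0],[0,0,0]],[[0,0,0],[0,0,0]]]'
python3 - <<'E'
from h import *
t=np.load("t.npy");s=get_state();print("tcp in tray",R.from_euler("z",-t[2]).apply(np.r_[s["eef_pos"][:2]-t[:2],s["eef_pos"][2]])*1000, R.from_euler("z",-t[2]).apply(s["ft_force"]))
E
```

```text
time_s: 7.4
eef_pos: [0.5484, 0.119, 0.0158]
tcp_rot: [0.388, 0.922, 0.0, 0.0]
ft_force: [0.3, -0.0, -0.3]
gripper_width: 0.0255
grip_force: 0.0
time_s: 8.4
eef_pos: [0.5815, 0.0844, 0.0152]
tcp_rot: [0.388, 0.922, -0.0, 0.0]
ft_force: [0.1, -0.6, 0.6]
gripper_width: 0.0255
grip_force: 0.0
tcp in tray [-12.43295608  40.61739463  15.24113964] [ 0.49460017 -0.29174279  0.60483576]
```

```bash
python3 -m crank '[[[-2,0,0],[0,0,0]],[[-2,0,0],[0,0,0]],[[-2,0,0],[0,0,0]],[[-2,0,0],[0,0,0]],[[0,0,0],[0,0,0]]]'; python3 -m crank '[[[-1,0,0],[0,0,0]],[[-1,0,0],[0,0,0]],[[0,0,0],[0,0,0]]]'; python3 -m crank '[[[-1,0,0],[0,0,0]],[[-1,0,0],[0,0,0]],[[0,0,0],[0,0,0]]]'
python3 - <<'E'
from h import *
t=np.load("t.npy");s=get_state();print("tcp in tray",R.from_euler("z",-t[2]).apply(np.r_[s["eef_pos"][:2]-t[:2],s["eef_pos"][2]])*1000, R.from_euler("z",-t[2]).apply(s["ft_force"]))
p=camera("wrist");cv2.imwrite("pics/w5.png",cv2.resize(p["color"][150:384,120:400],(700,585),interpolation=2))
E
```

```text
time_s: 8.9
eef_pos: [0.5872, 0.0787, 0.0153]
tcp_rot: [0.388, 0.922, -0.0, 0.0]
ft_force: [0.4, 0.2, 0.0]
gripper_width: 0.0258
grip_force: 0.0
time_s: 9.2
eef_pos: [0.5884, 0.0775, 0.0153]
tcp_rot: [0.388, 0.922, -0.0, 0.0]
ft_force: [-0.0, -0.2, -0.4]
gripper_width: 0.0255
grip_force: 0.0
time_s: 9.5
eef_pos: [0.5898, 0.076, 0.0153]
tcp_rot: [0.388, 0.922, -0.0, 0.0]
ft_force: [0.4, 0.2, 0.6]
gripper_width: 0.0261
grip_force: 0.1
tcp in tray [-0.61986684 40.68191201 15.32266221] [0.10653711 0.39841707 0.63498377]
```

View pics/w5.png

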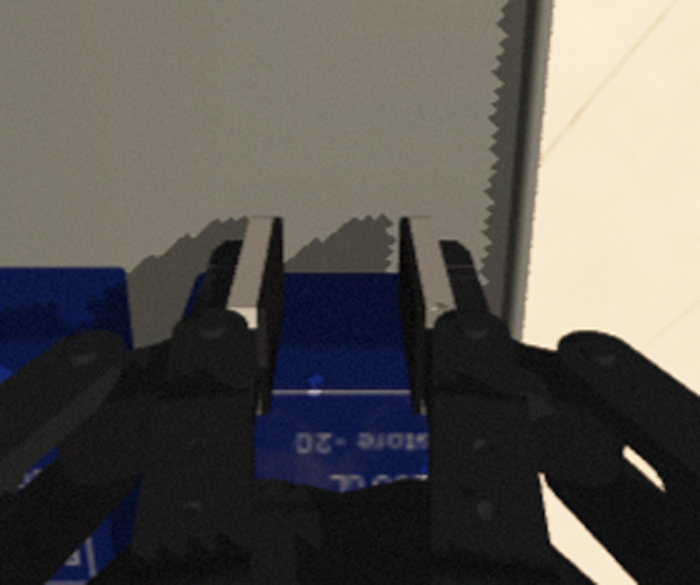

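The carton's foot edge (row 273) is now level with the neighbour's (row 268), but there is no wall force yet. I'll creep on until the force rises.

```bash
for i in 1 2 3; do :; done; python3 -m crank '[[[-1,0,0],[0,0,0]],[[0,0,0],[0,0,0]]]' | grep -E "eef|ft"; python3 -m crank '[[[-1,0,0],[0,0,0]],[[0,0,0],[0,0,0]]]' | grep -E "eef|ft"
```

```text
eef_pos: [0.5904, 0.0754, 0.0153]
ft_force: [-0.1, 0.4, -0.2]
eef_pos: [0.5904, 0.0754, 0.0153]
ft_force: [-3.0, 3.4, 1.2]
```

```bash
python3 -m crank '[[[-1,0,0],[0,0,0]],[[0,0,0],[0,0,0]],[[0,0,0],[0,0,0]]]' | grep -E "eef|ft";  python3 -m crank '[[[-1,0,0],[0,0,0]],[[0,0,0],[0,0,0]],[[0,0,0],[0,0,0]]]' | grep -E "eef|ft"; python3 -m crank '[[[3,0,0],[0,0,0]],[[4,0,0],[0,0,0]],[[15,0,0],[0,0,0]],[[25,0,-10],[0,0,0]],[[35,0,-30],[0,0,0]],[[30,0,-40],[0,0,0]],[[10,0,-40],[0,0,0]],[[0,0,-40],[0,0,0]],[[0,0,-10],[0,0,0]],[[0,0,0],[0,0,0]],[[0,0,0],[0,0,0]]]' 1
python3 - <<'E'
from h import *
p=camera("wrist");cv2.imwrite("pics/w6.png",cv2.resize(p["color"][170:350,130:330],(800,720)[:2] if 0 else (660,594),interpolation=2))
E
```

```text
eef_pos: [0.5904, 0.0754, 0.0153]
ft_force: [-5.8, 5.1, 3.5]
eef_pos: [0.5904, 0.0754, 0.0153]
ft_force: [-5.4, 6.9, 5.5]
time_s: 11.65
eef_pos: [0.5064, 0.1603, 0.1841]
tcp_rot: [0.388, 0.922, -0.001, -0.001]
ft_force: [-0.7, -1.0, -0.8]
gripper_width: 0.0854
grip_force: 0.0
```

View pics/w6.png

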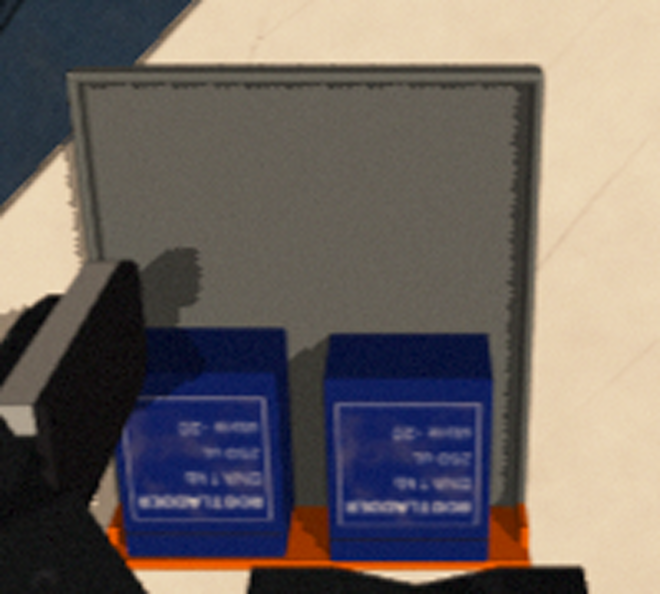

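Both cartons lie side by side at the orange wall. The pushed one has a level foot edge (row 335) and its far edge right at the wall (row 558); the fingers are clear.

```bash
python3 -c "
from workcell import *
print(sign_off())"
```

```text
the job is handed in; nothing more can be done
None
```

The standing carton was pushed over onto its broad face and slid until its top met the orange end wall, flush and square beside the neighbour; I backed the fingers clear and handed the job in at about 12 s.

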